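# Lock and lift the gem tray

## Task

On the gem cutter's bench, slide the tray's clear lid fully shut, put the steel lock pin fully home down through the hole in the lid's tab and the lug below it, and then lift the tray by the wooden grip of its hoop handle to about 12 cm above the bench, level all the way. The job ends holding: finish while the gripper is still holding the tray by that grip, steady and level in the air. Leave the other things on the bench where they are.

Things in the scene. Friction and masses are not known exactly. Their poses are not given: they have to be found in the camera images.
- tray: loose galvanised stone tray, six compartments, 180 mm long (its x), 120 wide (its y), 44 high, 0.5 to 0.7 kg; a hoop handle arches over its middle across the width; a clear lid slides in rails on the rim. Origin: centre of its underside, z up. At its -x end sticks out a lug 24 mm long, 40 wide, its top 44 mm above the underside.
- handle: galvanised strip hoop, fixed to the tray, 24 mm wide, 130 mm across (along the tray's y), standing to 150 mm above the tray's underside, with the wooden grip at its top. Same origin and axes as the tray.
- handle_grip (a point): centre of the wooden grip at the top of the hoop, 151 mm above the tray's underside; the grip is a bar 76 mm long along the tray's y, 26 mm wide along its x and 18 mm high, directly above the tray's centre.
- lid (a joint): how far the lid stands open, m: 0 is fully shut against its stop, positive slides it towards the tray's -x (out over the lug). It slides stiffly (about 0.6 N) and stays where it is left; the tray itself slides on the bench at about 2 N or more.
- lid_lip (a point): centre of the outer face of the lid's upright thumb lip (14 mm high, 49 to 63 mm above the tray's underside, 40 mm wide, 4 mm thick), at the -x end of the lid's metal tab. Pushing this face towards the tray's +x shuts the lid. The tab is 4 mm thick with its top 49 mm above the tray's underside.
- lid_hole (a point): mouth of the 10.5 mm hole in the lid's tab, on the tab's top face, 24 mm from the lip's outer face; 49 mm above the tray's underside.
- lug_hole (a point): mouth of the 10.5 mm hole that goes right through the lug (24 mm deep), on the lug's top face, 44 mm above the tray's underside at x = -102 mm; axes parallel to the tray's. When the lid is shut the tab's hole is straight above it.
- pin: loose steel lock pin, 70 mm long, 50 g: shank 8 mm thick, 34 long, tapered tip; flange 20 mm in diameter, 4 thick; round knob 14 mm in diameter, top 36 mm above the flange's underside. Origin on the axis at the flange's underside, z towards the knob. Starts upright in one of the block's three holes, flange on the block's top. Home, its flange rests on the lid's tab.
- pin_tip (a point): tip of the pin's shank, 34 mm below the pin's origin.
- block: fixed wooden block 160 mm long (its y), 44 mm wide (its x), 36 mm high, with three upright 11 mm holes 55 mm apart in a row along its y, holding the pin and two dop sticks in any order; origin at the centre of its underside.
- rough: bystander, to be left alone: lump of pale pink rough stone, about 46 x 36 x 45 mm
- bowl_green: bystander, to be left alone: white ceramic bowl of green pebbles, 150 mm across, 50 high
- bowl_dark: bystander, to be left alone: dark metal bowl of red-brown pebbles, 120 mm across, 50 high
- wheel: bystander, to be left alone: flat turned wooden polishing wheel lying on the bench, 120 mm across, 22 thick
- loupe: bystander, to be left alone: black cylindrical loupe, 34 mm across, 26 high, with a folded steel case
- dop_a: bystander, to be left alone: brass dop stick standing in one of the block's three holes: thin 6 mm neck with a small cut stone on top, 31 mm above the block; origin on its axis at the block's top
- dop_b: bystander, to be left alone: second brass dop stick, same shape and size as dop_a, in another hole of the block
Mind the look-alikes: they are no part of the job. There is more than one size of the tray; the job needs the smaller.

How it is judged (in metres and radians):
On the way, in this order (a step that is already met when the one before it is completed fails the run):
1. the lid is slid fully shut (value of joint lid below 0.005 m), for 0.2 s.
2. the lock pin is fully home through the lid's tab and the lug (z of pin_tip in the frame of lug_hole below -0.024 m and angle between the z axis of pin and the z axis of tray, either way round below 0.15 rad and x of pin_tip in the frame of lug_hole between -0.005 and 0.005 m and y of pin_tip in the frame of lug_hole between -0.005 and 0.005 m and value of joint lid below 0.005 m), for 0.2 s.
3. the tray is lifted clear by its handle and level (height (world z) of tray between 0.08 and 0.17 m and angle between tray's own z axis and vertical below 0.1 rad and contact force between handle and the fingers above 2 N and z of pin_tip in the frame of lug_hole below -0.024 m and angle between the z axis of pin and the z axis of tray, either way round below 0.15 rad and x of pin_tip in the frame of lug_hole between -0.005 and 0.005 m and y of pin_tip in the frame of lug_hole between -0.005 and 0.005 m), for 0.2 s.
At the end, for the whole second after the job is handed in: Gripper holds the tray by its handle, at rest (under 40 mm/s, 0.2 rad/s), underside 80 to 170 mm above the bench, within 0.1 rad of level; lid shut within 5 mm; pin tip at least 24 mm below the lug's top (29 when seated), within 5 mm of the hole's axis and 0.15 rad of parallel to the tray's z (all of step 3 and linear speed of tray below 0.04 m/s and angular speed of tray below 0.2 rad/s and value of joint lid below 0.005 m); the arm keeps its last pose, push and grip.
It fails at once if the tray is tipped more than 0.3 rad (angle between tray's own z axis and vertical above 0.3 rad).
It fails at once if a bystander is moved more than 40 mm (distance of any of rough, bowl_green, bowl_dark, wheel, loupe, dop_a, dop_b from where it was at the start of the episode above 0.04 m).
It also fails if it takes over 67 s, if anything falls off the work surface, if the arm or the gripper's body presses on something with over 40 N, if the wrist force passes 120 N, or if a joint passes its speed limit or range.

## Robot

A 6-joint arm with a two-finger parallel gripper is mounted at the origin on the work surface. World frame = base frame: x ahead of the robot, y to its left, z up, the work surface at z = 0. Lengths are in mm, angles in rad, forces in N, time in s.
With the tool pointing down it reaches from about 325 to 900 mm from the base axis. Payload 3.5 kg.
Tool frame: the origin (TCP) lies at the very end of the fingers, on their centre line; the grasp point (between the pads) lies 19 mm behind it; z points along the fingers, y is the line along which they close (so a half turn about z gives the same grasp; the last joint's range is limited). The gripper opens to 85 mm and grips with 20 to 120 N. Pads are 22 mm wide; open, the fingers measure 114 mm over their backs; the gripper's body (76 mm by 85 mm) begins 54 mm behind the grasp point. The pads swing forward as they close: fully open they stand 13 mm farther back than shut.
Start: joints at [-1.396, 0.276, -0.026, 1.268, 0, 1.467], TCP at [171.388, -601.039, 231.313] pointing down, gripper open.
Joint ranges: [-3.12, 3.12], [-0.85, 1.88], [-1.08, 1.24], [-1.95, 2.15], [-1.57, 1.53], [-3.14, 3.14]. Speed limits (rad/s): [2.57, 2.57, 3.14, 3.14, 3.14, 3.14].

## Interface

Orientations are given as a unit quaternion [w, x, y, z].
In Python, from cell import bot gives the robot as it stands. The module is installed in compiled form; this text tells all that it offers.
- The arm moves only by the tool move_arm, never from a script. Its argument "moves" is a list that holds one entry, the list of rows, each a list of 6 numbers: the shift along the tool's x, y, z normalised to -1 to 1, where 1 is 300 mm, then the turn, a rotation vector about the tool's x, y, z normalised to -1 to 1, where 1 is pi/2 rad. A call has 1 to 12 rows; each row is the pose to reach, as a shift and turn from the pose commanded when the call began, along the tool's axes at that moment; what a row does not reach only later rows make up. A row lasts 1/12 s, in which the tool goes at most 41.7 mm and 7.16 degrees, less where a joint would pass 70% of its speed; a pose out of reach is approached as far as the arm can. A call with a number of a shift or a turn outside -1 to 1 is refused whole. A call with a gripper value outside its range is refused whole. "grip" is the opening, from -1 (shut) to 1 (fully open), set as the call begins (left out, the last holds). The fingers move at their own pace and stop on an object; "newtons" is the grip in N (left out, the last holds). Time passes only in rows, so rows that repeat a pose let the fingers close. It gives the time, the measured TCP pose, the force, the opening and the grip force at its end, in the units of the state.
- bot.state(): the state, without advancing time (a new reading comes with each control period).
- bot.grab_frame(name): name is "scene" or "top"; returns (picture, depth): 384x512x3 uint8, red, green, blue; 384x512 float32, mm along the optical axis (not along the pixel's ray), 0 where there is no reading.
- bot.calibration(name): a dict with "mtx" (3x3 intrinsics, pixels), "xyz" and "rotation" of the camera in the world. Camera axes: x right, y up, looking along -z (the intrinsics and any distortion apply to the point x, -y, -z); pixel columns grow to the right and rows downward; lengths in mm; the calibration is good to about 2 mm. A picture is of the moment at which its call begins. calibration takes no time and is no camera call.
- bot.close_job(): hands the job in; it is judged then, once.
Trained networks look in the newest picture that a camera, given by its name, has taken for a name from the list of things; names that differ only in an ending like _2 or _b are one class to them, and where a whole thing is asked for, a point or a joint stands for the part that bears it (a point fixed in the world has none). Each returns a list of dicts, best first, with "conf" (0 to 1); they miss things now and then, are a little off and sometimes report something else, mostly with a low value. They report only what shows in the picture. A call takes as long as a camera call. They do not tell look-alikes from the thing itself.
- bot.masks_of(camera, thing): "mask" (384x512 bool, what is visible of it).
- bot.pinpoint(camera, thing): "at" ([x, y, z] in mm, in world coordinates, good to about 4 mm: a listed point, or the origin of a listed thing).
The state is a dict: "time_s": time; "joint_pos": joint angles; "dq": joint speeds; "tau": joint torques, N m; "tcp_pos": TCP position; "ee_rot": TCP orientation; "contact_force": force on the tool from outside, world axes, zero at the start; "wrist_torque": the same for the moment, N m; "finger_gap": finger opening in mm; "finger_force": force on a finger pad.
Only numpy, scipy, OpenCV 4.12 (cv2) and the standard library are available. Lean on these libraries where they do the work, as an engineer would, in place of code of your own. Each camera call takes 0.05 s, during which the arm holds its last target. There are 200 camera calls.

## Working session

There is one attempt and no reset: what is moved stays moved. The work goes in short steps, Python scripts to look and compute and a tool call to move; the robot and the scene stay as the last step left them, time stands still between calls to the robot, and variables do not carry over. Pictures are saved under pics/ and viewed, at most 10 in all, crops included, and the job is handed in when it is done.

Besides the shell and the picture viewer there is one more tool, called after "Emit:" in YAML: its name, and indented under it one key for each argument. move_arm: Moves the arm, as the interface text tells. Scaled input: -1 to 1 covers 300 mm each way for a shift and pi/2 rad each way for a turn. Its arguments: {"type":"object","properties":{"moves":{"type":"array","items":{"type":"array","items":{"type":"array","items":{"type":"number"}}}},"grip":{"type":"number"},"newtons":{"type":"number"}},"required":["moves"]}

```bash
mkdir -p pics; cat > h.py <<'E'
import numpy as np, cv2
from cell import bot
from scipy.spatial.transform import Rotation as R
def rot(q): 
    q=np.array(q); 
    return q if q.shape==(3,3) else R.from_quat(q[[1,2,3,0]]).as_matrix()
def cloud(name):
    im,d=bot.grab_frame(name); c=bot.calibration(name); K=np.array(c['mtx'])
    v,u=np.mgrid[:384,:512]; 
    P=np.stack([(u-K[0,2])/K[0,0]*d,-(v-K[1,2])/K[1,1]*d,-d],-1)
    return im,d,P@rot(c['rotation']).T+np.array(c['xyz'])
E
python3 - <<'E'
from h import *
for n in ('scene','top'):
    im,d,P=cloud(n); cv2.imwrite(f'pics/{n}0.png',im[:,:,::-1]); np.savez(f'{n}0.npz',im=im,d=d,P=P)
    c=bot.calibration(n); print(n,c)
    for t in ('tray','handle_grip','lid_lip','lid_hole','lug_hole','pin','pin_tip','block','dop_a','rough','bowl_green','bowl_dark','wheel','loupe'):
        print(t,[(np.round(o['at']).tolist(),round(o['conf'],2)) for o in bot.pinpoint(n,t)])
print(bot.state())
E
```

```text
scene {'mtx': array([[367.5656672 ,   0.        , 259.88405455],
       [  0.        , 367.5656672 , 190.84734828],
       [  0.        ,   0.        ,   1.        ]]), 'xyz': array([1321.2560612 ,   34.97761836,  721.19271544]), 'rotation': array([0.64839271, 0.31033397, 0.31258051, 0.62094537])}
tray [([298.0, -311.0, 1.0], 0.94), ([557.0, 157.0, 1.0], 0.67)]
handle_grip [([300.0, -310.0, 202.0], 0.92), ([563.0, 158.0, 149.0], 0.59)]
lid_lip [([346.0, -148.0, 72.0], 0.89), ([696.0, 211.0, 54.0], 0.87)]
lid_hole [([330.0, -181.0, 62.0], 0.92), ([672.0, 205.0, 52.0], 0.91)]
lug_hole [([330.0, -181.0, 56.0], 0.94), ([651.0, 195.0, 45.0], 0.69), ([722.0, -184.0, -2.0], 0.59), ([560.0, 158.0, 148.0], 0.2)]
pin [([557.0, -296.0, 32.0], 0.39)]
pin_tip [([558.0, -300.0, 2.0], 0.61), ([553.0, -306.0, -2.0], 0.52)]
block [([555.0, -303.0, -1.0], 0.92)]
dop_a [([558.0, -300.0, -0.0], 0.64), ([548.0, -352.0, 35.0], 0.57), ([560.0, -241.0, 34.0], 0.43)]
rough [([375.0, -74.0, -2.0], 0.68)]
bowl_green [([483.0, 434.0, -3.0], 0.61), ([693.0, 208.0, 53.0], 0.47)]
bowl_dark [([696.0, 410.0, -2.0], 
[... 1234 characters left out ...]
rray([-1.39641937e+00,  2.76430874e-01, -2.64132077e-02,  1.26800751e+00,
       -3.90655295e-06,  1.46739584e+00]), 'dq': array([-4.00297199e-05,  1.01688621e-03,  6.74512110e-04, -2.26877243e-03,
       -1.93290792e-04,  1.42675129e-03]), 'tau': array([ 1.55334368e-03, -4.45477509e+01,  2.95559782e+01,  9.43969608e-04,
       -2.59091138e-05,  6.53566001e-07]), 'tcp_pos': array([ 171.3737085 , -601.03282207,  231.28786571]), 'ee_rot': array([-2.75481480e-05,  9.90370456e-01,  1.38442624e-01, -2.93255281e-06]), 'contact_force': array([ 0.05884279, -0.1775612 , -0.65999663]), 'wrist_torque': array([-0.03493883, -0.01053813,  0.0316156 ]), 'finger_force': 0.0, 'finger_gap': 85.25387167989774}
```

```bash
python3 - <<'E'
from h import *
a=cv2.imread('pics/scene0.png');b=cv2.imread('pics/top0.png')
c=bot.calibration('top');
def px(n,p):
    c=bot.calibration(n);q=rot(c['rotation']).T@(np.array(p)-c['xyz']);K=c['mtx'];return K[0,0]*q[0]/-q[2]+K[0,2],K[1,2]-K[1,1]*q[1]/-q[2]
def crop(im,n,p,s=60):
    u,v=map(int,px(n,p));print(n,p,u,v);u=min(max(u,s),512-s);v=min(max(v,s),384-s)
    return cv2.resize(im[v-s:v+s,u-s:u+s],(300,300),interpolation=cv2.INTER_CUBIC)
T=(600,170,60);B=(556,-300,40)
cv2.imwrite('pics/crops0.png',np.vstack([np.hstack([crop(a,'scene',T),crop(b,'top',T)]),np.hstack([crop(a,'scene',B,35),crop(b,'top',B,35)])]))
E
```

```text
scene (600, 170, 60) 306 219
top (600, 170, 60) 208 172
scene (556, -300, 40) 134 220
top (556, -300, 40) 383 184
```

View pics/scene0.png

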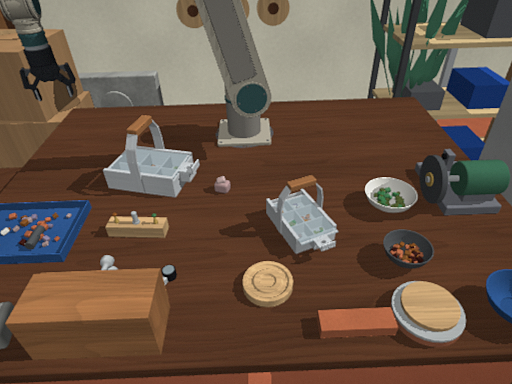

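View pics/crops0.png

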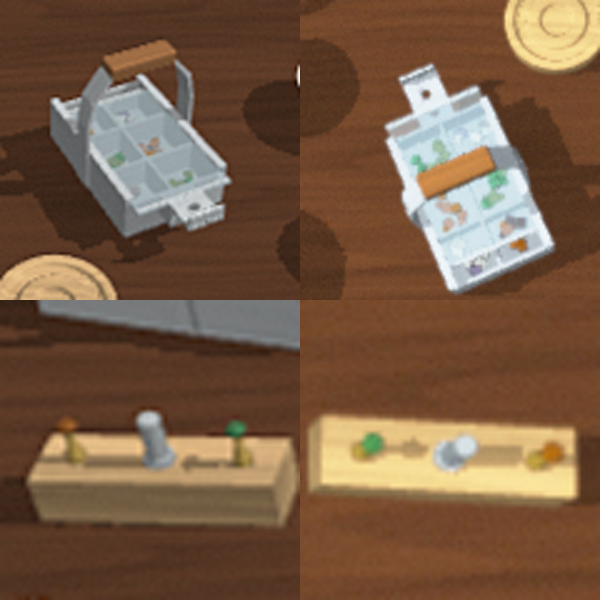

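```bash
cat >> h.py <<'E'
def near(P,c,r,z0,z1): return (np.hypot(P[...,0]-c[0],P[...,1]-c[1])<r)&(P[...,2]>z0)&(P[...,2]<z1)
def onplane(name,u,v,z):
    c=bot.calibration(name);K=c['mtx'];d=rot(c['rotation'])@np.array([(u-K[0,2])/K[0,0],-(v-K[1,2])/K[1,1],-1.])
    return c['xyz']+d*(z-c['xyz'][2])/d[2]
E
python3 - <<'E'
from h import *
for n in ('top','scene'):
    f=np.load(n+'0.npz');im,P=f['im'].astype(int),f['P']
    m=near(P,(559,156),60,140,175)&(im[...,0]-im[...,2]>50)
    q=P[m];rc=cv2.minAreaRect(q[:,:2].astype(np.float32));print(n,'grip',m.sum(),rc,'z',np.percentile(q[:,2],[5,50,95]))
    t=near(P,(662,201),45,44,80); q=P[t]; print(' tab n',t.sum(),'z',np.percentile(q[:,2],[5,25,50,75,95]))
    rc=cv2.minAreaRect(q[:,:2].astype(np.float32));print(' tabrect',rc,cv2.boxPoints(rc).round().tolist())
    # hole: dark px near estimate
    h=near(P,(670,204.5),11,15,70);g=im.sum(2);v,u=np.nonzero(h);w=np.clip(np.percentile(g[h],60)-g[h],0,None)**2
    uu,vv=(u*w).sum()/w.sum(),(v*w).sum()/w.sum();print(' hole',uu,vv,onplane(n,uu,vv,49))
    print(g[int(vv)-5:int(vv)+7,int(uu)-5:int(uu)+7])
    k=near(P,(557,-298),22,48,85);q=P[k];print(' pin',k.sum(),np.percentile(q[:,2],[5,50,95]),q.mean(0),q.min(0),q.max(0))
    k=near(P,(557,-298),22,66,85);q=P[k];print(' pintop',k.sum(),q.mean(0))
E
```

```text
top grip 316 ((557.5673828125, 154.2156219482422), (25.522600173950195, 73.62792205810547), 23.373910903930664) z [154.63003361 157.79133176 160.25910667]
 tab n 509 z [44.48146424 45.87825543 47.01177344 48.33747082 57.04743171]
 tabrect ((656.50244140625, 194.2015380859375), (74.14967346191406, 81.13720703125), 78.09358215332031) [[609.0, 166.0], [689.0, 150.0], [704.0, 222.0], [624.0, 239.0]]
 hole 197.16155149287508 149.11094122252413 [669.83863286 203.16699318  49.        ]
[[538 549 550 559 606 628 706 711 711 720 717 687]
 [607 610 609 630 699 708 716 716 720 721 720 706]
 [710 711 708 703 703 710 710 717 724 723 726 722]
 [715 713 714 703 658 652 664 687 719 722 725 726]
 [713 720 710 671 607 446 363 472 698 725 720 718]
 [720 721 718 704 525 317 250 330 589 714 720 719]
 [719 723 720 711 618 364 292 394 651 714 714 715]
 [710 722 722 716 676 530 498 574 702 712 714 716]
 [693 718 720 720 702 663 697 702 711 715 715 721]
 [555 710 716 715 705 705 711 716 721 723 721 724]
 [499 696 713 710 713 719 720 720 717 721 716 707]
 [383 675 713 716 721 722 717 713 711 701 658 635]]
 pi
[... 862 characters left out ...]
01 534]
 [605 604 577 594 612 587 587 610 614 623 624 613]
 [588 598 610 603 526 453 450 514 598 619 619 627]
 [602 614 598 492 372 339 318 389 565 633 620 621]
 [619 627 583 478 353 315 331 447 591 550 560 672]
 [631 629 615 560 553 529 543 570 622 616 646 643]
 [641 626 622 609 564 583 634 689 632 508 515 496]
 [608 633 622 592 595 605 538 534 507 422 413 424]
 [463 608 651 480 479 518 446 417 428 424 432 487]
 [370 454 493 357 382 436 431 422 424 461 364 438]]
 pin 50 [49.35264348 63.95992598 72.91626915] [ 558.86186415 -297.10569954   63.05060974] [ 549.0953048  -304.72385175   48.49225606] [ 564.73044471 -290.71735431   74.62969764]
 pintop 23 [ 557.14255332 -297.51713749   70.24936717]
```

```bash
cat >> h.py <<'E'
def goto(p,head,part=1.0):
    s=bot.state();A=rot(s['ee_rot']);d=A.T@(np.array(p)-s['tcp_pos'])/300
    h=np.deg2rad(head);B=np.array([[np.cos(h),np.sin(h),0],[np.sin(h),-np.cos(h),0],[0,0,-1]]).T
    B=np.stack([[np.cos(h),np.sin(h),0],[np.sin(h),-np.cos(h),0],[0,0,-1]],1)
    r=R.from_matrix(A.T@B).as_rotvec()/(np.pi/2)
    print('t',s['time_s'],'tcp',s['tcp_pos'].round(1),'head',np.degrees(np.arctan2(A[1,0],A[0,0])).round(2),'q6',s['joint_pos'][5].round(2),'shift',d.round(4),'turn',r.round(4),'F',s['contact_force'].round(2),'gap',round(s['finger_gap'],1))
E
python3 -c "
from h import *
goto((725,226.6,280),203.4)"
```

```text
t 1.5 tcp [ 171.4 -601.   231.3] head 15.92 q6 1.47 shift [ 2.5312 -2.147  -0.1623] turn [-0.0000e+00  1.0000e-04  1.9168e+00] F [ 0.06 -0.18 -0.66] gap 85.3
```

Emit:
move_arm:
  moves:
    - [[0, 0, -0.17, 0, 0, -0.08], [0.9, -0.75, -0.17, 0, 0, -0.95], [0.9, -0.75, -0.17, 0, 0, -0.95], [0.9, -0.75, -0.17, 0, 0, -0.95], [0.9, -0.75, -0.17, 0, 0, -0.95], [0.9, -0.75, -0.17, 0, 0, -0.95], [0.9, -0.75, -0.17, 0, 0, -0.95], [0.9, -0.75, -0.17, 0, 0, -0.95], [0.9, -0.75, -0.17, 0, 0, -0.95], [0.9, -0.75, -0.17, 0, 0, -0.95], [0.9, -0.75, -0.17, 0, 0, -0.95], [0.9, -0.75, -0.17, 0, 0, -0.95]]
  grip: -1

```text
time_s: 2.5
tcp_pos: [370.2, -309.2, 282.6]
ee_rot: [0.0, 0.63, 0.777, -0.0]
contact_force: [0.1, -0.1, -0.3]
finger_gap: -0.0
finger_force: 0.0
```

```bash
python3 -c "
from h import *
goto((725,226.6,280),203.4)"
```

```text
t 2.5 tcp [ 370.2 -309.2  282.6] head 101.95 q6 0.53 shift [1.5024 1.5269 0.0085] turn [-2.0000e-04  5.0000e-04 -1.1272e+00] F [ 0.06 -0.05 -0.34] gap -0.0
```

Emit:
move_arm:
  moves:
    - [[0.95, 0.95, 0, 0, 0, -0.9], [0.95, 0.95, 0, 0, 0, -0.9], [0.95, 0.95, 0, 0, 0, -0.9], [0.95, 0.95, 0, 0, 0, -0.9], [0.95, 0.95, 0, 0, 0, -0.9], [0.95, 0.95, 0, 0, 0, -0.9], [0.95, 0.95, 0, 0, 0, -0.9], [0.95, 0.95, 0, 0, 0, -0.9], [0.95, 0.95, 0, 0, 0, -0.9], [0.95, 0.95, 0, 0, 0, -0.9], [0.95, 0.95, 0, 0, 0, -0.9], [0.95, 0.95, 0, 0, 0, -0.9]]

```text
time_s: 3.5
tcp_pos: [593.1, 27.1, 281.9]
ee_rot: [-0.0, -0.025, 1.0, 0.0]
contact_force: [-0.0, -0.1, 0.1]
finger_gap: -0.1
finger_force: 0.0
```

```bash
python3 -c "
from h import *
goto((725,226.6,280),203.4)"
```

```text
t 3.5 tcp [593.1  27.1 281.9] head -177.11 q6 -0.11 shift [-0.4726  0.6419  0.0064] turn [ 1.000e-04 -2.000e-04 -2.279e-01] F [-0.05 -0.15  0.12] gap -0.1
```

Emit:
move_arm:
  moves:
    - [[-0.473, 0.642, 0.006, 0, 0, -0.228], [-0.473, 0.642, 0.006, 0, 0, -0.228], [-0.473, 0.642, 0.006, 0, 0, -0.228], [-0.473, 0.642, 0.006, 0, 0, -0.228], [-0.473, 0.642, 0.006, 0, 0, -0.228], [-0.473, 0.642, 0.006, 0, 0, -0.228], [-0.473, 0.642, 0.006, 0, 0, -0.228], [-0.473, 0.642, 0.006, 0, 0, -0.228], [-0.473, 0.642, 0.006, 0, 0, -0.228]]

```text
time_s: 4.25
tcp_pos: [725.5, 223.2, 280.1]
ee_rot: [-0.001, -0.199, 0.98, -0.0]
contact_force: [0.0, -0.3, -0.6]
finger_gap: 0.1
finger_force: 0.0
```

```bash
python3 -c "
from h import *
goto((725,226.6,50),203.4)"
```

```text
t 4.25 tcp [725.5 223.2 280.1] head -157.06 q6 -0.19 shift [-0.0037  0.0113  0.7671] turn [-0.0002 -0.0008 -0.0051] F [ 0.04 -0.3  -0.65] gap 0.1
```

Emit:
move_arm:
  moves:
    - [[0, 0, 0.767, 0, 0, 0], [0, 0, 0.767, 0, 0, 0], [0, 0, 0.767, 0, 0, 0], [0, 0, 0.767, 0, 0, 0], [0, 0, 0.767, 0, 0, 0], [0, 0, 0.767, 0, 0, 0], [0, 0, 0.767, 0, 0, 0], [0, 0, 0.767, 0, 0, 0]]

```text
time_s: 4.92
tcp_pos: [724.3, 221.8, 49.6]
ee_rot: [-0.002, -0.198, 0.98, -0.0]
contact_force: [0.4, -0.4, 1.2]
finger_gap: -0.3
finger_force: 0.0
```

```bash
python3 -c "
from h import *
goto((558+.918*137,154.3+.397*137,50),203.4)"
```

```text
t 4.9167 tcp [724.3 221.8  49.6] head -157.16 q6 -0.19 shift [ 0.1414  0.0121 -0.0009] turn [ 0.0003 -0.0022 -0.0062] F [ 0.36 -0.42  1.2 ] gap -0.3
```

Emit:
move_arm:
  moves:
    - [[0.0, 0.012, 0, 0, 0, -0.006], [0.02, 0.012, 0, 0, 0, -0.006], [0.03, 0.012, 0, 0, 0, -0.006], [0.04, 0.012, 0, 0, 0, -0.006], [0.05, 0.012, 0, 0, 0, -0.006], [0.06, 0.012, 0, 0, 0, -0.006], [0.07, 0.012, 0, 0, 0, -0.006], [0.08, 0.012, 0, 0, 0, -0.006], [0.09, 0.012, 0, 0, 0, -0.006], [0.1, 0.012, 0, 0, 0, -0.006], [0.11, 0.012, 0, 0, 0, -0.006], [0.11, 0.012, 0, 0, 0, -0.006]]

```text
time_s: 5.92
tcp_pos: [693.5, 213.8, 50.3]
ee_rot: [-0.0, -0.203, 0.979, -0.0]
contact_force: [0.3, -0.3, -0.3]
finger_gap: 0.2
finger_force: 0.0
```

```bash
python3 -c "
from h import *
goto((558+.918*137,154.3+.397*137,50),203.4)
im,d,P=cloud('top');h=near(P,(660,199),60,0,300);v,u=np.nonzero(h)
cv2.imwrite('pics/p1.png',cv2.resize(im[v.min():v.max(),u.min():u.max(),::-1],None,fx=6,fy=6))
for n in ('top','scene'):
  if n=='scene': bot.grab_frame(n)
  for t in ('lid_lip','lid_hole','lug_hole','handle_grip'): print(n,t,[o['at'].round(1) if hasattr(o['at'],'round') else o['at'] for o in bot.pinpoint(n,t)])
"
```

```text
t 5.9167 tcp [693.5 213.8  50.3] head -156.53 q6 -0.2 shift [ 0.0365 -0.0027  0.0012] turn [ 0.     -0.0005  0.0008] F [ 0.33 -0.31 -0.28] gap 0.2
top lid_lip [[678.7, 206.9, 57.5], [340.3, -149.3, 74.4]]
top lid_hole [[659.4, 199.8, 49.3]]
top lug_hole [[650.2, 195.8, 43.5], [328.0, -184.3, 55.1]]
top handle_grip [[562.8, 154.7, 150.4], [298.9, -314.6, 196.8]]
scene lid_lip [[346.0, -151.6, 69.7], [684.7, 202.3, 56.3]]
scene lid_hole [[331.2, -178.7, 63.3], [662.3, 201.2, 49.3]]
scene lug_hole [[331.7, -182.1, 58.7], [655.8, 194.1, 43.6]]
scene handle_grip [[562.5, 156.9, 149.3], [297.8, -306.9, 199.6]]
```

View pics/p1.png

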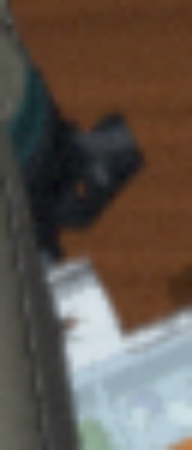

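Emit:
move_arm:
  moves:
    - [[0.01, -0.002, 0, 0, 0, 0], [0.018, -0.002, 0, 0, 0, 0], [0.024, -0.002, 0, 0, 0, 0], [0.028, -0.002, 0, 0, 0, 0], [0.03, -0.002, 0, 0, 0, 0], [0.03, -0.002, 0, 0, 0, 0]]

```text
time_s: 6.92
tcp_pos: [685.9, 209.8, 50.5]
ee_rot: [-0.0, -0.203, 0.979, -0.0]
contact_force: [-0.1, 0.6, 0.0]
finger_gap: -0.1
finger_force: 0.0
```

Emit:
move_arm:
  moves:
    - [[0.002, 0, 0, 0, 0, 0], [0.004, 0, 0, 0, 0, 0], [0.006, 0, 0, 0, 0, 0], [0.006, 0, 0, 0, 0, 0], [0.006, 0, 0, 0, 0, 0]]

```text
time_s: 7.33
tcp_pos: [684.5, 209.1, 50.4]
ee_rot: [0.0, -0.203, 0.979, -0.0]
contact_force: [0.8, 0.9, 1.1]
finger_gap: -0.1
finger_force: 0.2
```

Emit:
move_arm:
  moves:
    - [[0.002, 0, 0, 0, 0, 0], [0.004, 0, 0, 0, 0, 0], [0.006, 0, 0, 0, 0, 0], [0.006, 0, 0, 0, 0, 0], [0.006, 0, 0, 0, 0, 0]]

```text
time_s: 7.75
tcp_pos: [683.2, 208.6, 50.5]
ee_rot: [0.0, -0.203, 0.979, 0.0]
contact_force: [2.6, 0.7, -0.6]
finger_gap: -0.6
finger_force: 1.3
```

Emit:
move_arm:
  moves:
    - [[0.002, 0, 0, 0, 0, 0], [0.002, 0, 0, 0, 0, 0], [0.002, 0, 0, 0, 0, 0]]

```text
time_s: 8.0
tcp_pos: [682.4, 208.2, 50.5]
ee_rot: [0.0, -0.203, 0.979, -0.0]
contact_force: [2.5, 1.0, -1.6]
finger_gap: 0.1
finger_force: 1.4
```

Emit:
move_arm:
  moves:
    - [[-0.1, 0, 0, 0, 0, 0], [-0.1, 0, -0.1, 0, 0, 0], [-0.2, 0.2, -0.77, 0, 0, 0.1], [-0.2, 0.5, -0.77, 0, 0, 0.2], [-0.2, 0.9, -0.77, 0, 0, 0.4], [-0.2, 0.95, -0.77, 0, 0, 0.5], [-0.2, 0.95, -0.77, 0, 0, 0.5], [-0.2, 0.95, -0.77, 0, 0, 0.5], [-0.2, 0.95, -0.77, 0, 0, 0.5], [-0.2, 0.95, -0.77, 0, 0, 0.5], [-0.2, 0.95, -0.77, 0, 0, 0.5], [-0.2, 0.95, -0.77, 0, 0, 0.5]]
  grip: 0

```text
time_s: 9.0
tcp_pos: [621.2, 499.2, 285.2]
ee_rot: [0.001, 0.184, 0.983, 0.002]
contact_force: [0.1, -1.2, 1.0]
finger_gap: 42.7
finger_force: 0.0
```

```bash
python3 -c "
from h import *
goto((556.5,-298,250),135)
"
```

```text
t 9.0 tcp [621.2 499.2 285.2] head 158.83 q6 0.96 shift [-0.7584 -2.5563  0.1059] turn [ 0.0031 -0.      0.2648] F [ 0.06 -1.24  0.98] gap 42.7
```

```bash
cat > meas.py <<'E'
from h import *
def tray():
  for n in ('top','scene'):
    im,d,P=cloud(n);im=im.astype(int)
    m=near(P,(559,156),60,140,175)&(im[...,0]-im[...,2]>50)
    q=P[m]
    if len(q)>50: print(n,'grip',cv2.minAreaRect(q[:,:2].astype(np.float32)),len(q))
    h=near(P,(651,195),11,0,90);g=im.sum(2);v,u=np.nonzero(h);w=np.clip(np.percentile(g[h],60)-g[h],0,None)**2
    uu,vv=(u*w).sum()/w.sum(),(v*w).sum()/w.sum();print(' hole',uu,vv,onplane(n,uu,vv,49).round(1))
    vi,ui=int(round(vv)),int(round(uu));print(g[vi-5:vi+6,ui-6:ui+7])
    for t in ('lid_lip','lid_hole','lug_hole'): print(n,t,[np.round(o['at'],1).tolist() for o in bot.pinpoint(n,t)])
E
python3 -c "
from meas import *
tray()"
```

```text
top grip ((554.5799560546875, 153.20835876464844), (25.778398513793945, 74.19462585449219), 23.129085540771484) 316
 hole 200.96169490458232 156.89140763980748 [647.3 192.7  49. ]
[[607 618 625 647 716 717 720 727 729 729 731 722 570]
 [720 720 720 719 724 721 722 726 720 716 717 720 691]
 [726 725 726 723 708 701 690 701 668 618 616 610 588]
 [725 726 726 707 591 511 546 541 550 579 590 584 565]
 [727 730 722 620 498 420 396 401 469 564 579 585 583]
 [729 730 723 606 501 375 362 384 480 566 569 570 575]
 [714 715 708 605 513 409 382 412 531 562 573 575 580]
 [607 610 602 580 565 521 522 549 566 568 585 605 630]
 [541 576 572 572 558 527 557 571 585 602 636 649 635]
 [413 558 566 569 568 577 585 602 618 630 627 600 598]
 [316 528 563 580 598 628 624 616 589 598 573 586 595]]
top lid_lip [[665.7, 201.7, 56.2], [340.7, -148.0, 75.4], [560.0, -243.3, 37.6]]
top lid_hole [[649.6, 195.0, 50.7], [374.1, -70.6, -3.8], [333.3, -179.1, 62.7]]
top lug_hole [[329.6, -182.1, 55.7], [648.2, 195.2, 45.9]]
scene grip ((555.6734008789062, 153.4221649169922), (28.307838439941406, 74.45970153808594), 
[... 218 characters left out ...]
 374 429 426 371 307 246 190 170]
 [232 298 378 396 351 336 341 268 204 171 170 182 184]
 [130 244 334 292 228 228 198 169 168 177 182 186 182]
 [107 161 199 141 116 163 179 183 178 179 186 178 189]
 [111 115 139 157 152 171 183 177 178 185 179 183 188]
 [164 155 167 179 177 179 177 180 187 178 183 186 181]
 [186 185 191 182 192 184 186 185 192 191 193 183 186]
 [187 188 192 182 187 185 193 199 185 186 194 186 181]
 [181 189 184 181 192 184 183 184 195 182 187 187 190]]
scene lid_lip [[342.5, -153.4, 72.9], [674.9, 199.7, 53.7], [648.6, 195.6, 47.0]]
scene lid_hole [[651.9, 198.4, 49.6], [331.3, -180.2, 62.2], [673.0, 202.9, 56.1]]
scene lug_hole [[330.5, -180.4, 59.8], [647.6, 194.7, 48.1]]
```

```bash
cat > hole.py <<'E'
from h import *
def px(n,p):
    c=bot.calibration(n);q=rot(c['rotation']).T@(np.array(p)-c['xyz']);K=c['mtx'];return K[0,0]*q[0]/-q[2]+K[0,2],K[1,2]-K[1,1]*q[1]/-q[2]
def hole(n,p,s=4):
    im,d,P=cloud(n);g=im.astype(int).sum(2);a,b=px(n,p);ui,vi=int(round(a)),int(round(b));w=g[vi-s:vi+s+1,ui-s:ui+s+1]
    print(n,round(a,1),round(b,1));print(w)
    k=np.clip(470-w,0,None);v,u=np.mgrid[vi-s:vi+s+1,ui-s:ui+s+1];uu,vv=(u*k).sum()/k.sum(),(v*k).sum()/k.sum()
    print(uu,vv,onplane(n,uu,vv,49).round(1))
E
python3 -c "
from hole import *
hole('scene',(648,193.3,49));hole('top',(648,193.3,49))
goto((556.5,-298,250),135)
"
```

```text
scene 317.8 235.2
[[439 475 449 429 425 425 442 434 421]
 [489 471 445 432 431 424 428 430 427]
 [456 440 427 430 442 441 432 434 434]
 [428 429 423 411 409 420 434 441 425]
 [438 440 413 403 428 424 368 394 546]
 [442 456 413 377 389 369 356 384 467]
 [447 437 421 406 379 485 503 548 598]
 [425 552 612 474 507 642 682 625 538]
 [559 646 575 606 652 566 549 518 439]]
318.17816527672477 234.37642153146322 [645.  194.7  49. ]
top 200.7 156.7
[[720 720 722 725 715 710 712 720 705]
 [722 708 710 692 612 594 599 609 609]
 [716 616 568 506 527 515 544 580 582]
 [720 604 486 415 396 399 465 571 579]
 [703 594 502 374 373 388 480 577 571]
 [610 580 520 405 383 418 526 558 569]
 [585 576 566 517 529 549 563 568 581]
 [578 571 561 520 559 572 584 600 635]
 [563 564 568 585 584 593 618 627 630]]
200.9985380116959 156.9985380116959 [647.  192.6  49. ]
t 9.5 tcp [624.1 492.2 280.8] head 158.39 q6 0.96 shift [-0.7606 -2.5319  0.105 ] turn [-0.0009 -0.0003  0.2599] F [0.06 0.26 0.13] gap 42.9
```

Emit:
move_arm:
  moves:
    - [[-0.3, -1, 0, 0, 0, 0.13], [-0.3, -1, 0, 0, 0, 0.13], [-0.3, -1, 0, 0, 0, 0.13], [-0.3, -1, 0, 0, 0, 0.13], [-0.3, -1, 0, 0, 0, 0.13], [-0.3, -1, 0, 0, 0, 0.13], [-0.3, -1, 0, 0, 0, 0.13], [-0.3, -1, 0, 0, 0, 0.13], [-0.3, -1, 0, 0, 0, 0.13], [-0.3, -1, 0, 0, 0, 0.13]]

```text
time_s: 10.33
tcp_pos: [597.4, 179.8, 281.8]
ee_rot: [0.0, 0.287, 0.958, 0.0]
contact_force: [-0.6, 0.5, -0.6]
finger_gap: 42.5
finger_force: 0.0
```

```bash
python3 -c "
from h import *
goto((556.5,-298,250),135)
"
```

```text
t 10.3333 tcp [597.4 179.8 281.8] head 146.6 q6 0.77 shift [-0.7629 -1.4047  0.1051] turn [ 0.0004 -0.      0.1289] F [-0.58  0.54 -0.63] gap 42.5
```

Emit:
move_arm:
  moves:
    - [[-0.5, -0.95, 0, 0, 0, 0.13], [-0.5, -0.95, 0, 0, 0, 0.13], [-0.5, -0.95, 0, 0, 0, 0.13], [-0.5, -0.95, 0, 0, 0, 0.13], [-0.5, -0.95, 0, 0, 0, 0.13], [-0.5, -0.95, 0, 0, 0, 0.13], [-0.5, -0.95, 0, 0, 0, 0.13], [-0.5, -0.95, 0, 0, 0, 0.13], [-0.5, -0.95, 0, 0, 0, 0.13], [-0.5, -0.95, 0, 0, 0, 0.13]]

```text
time_s: 11.17
tcp_pos: [567.2, -139.8, 281.2]
ee_rot: [-0.0, 0.383, 0.924, 0.0]
contact_force: [-0.6, 0.4, -1.1]
finger_gap: 42.9
finger_force: 0.0
```

```bash
python3 -c "
from h import *
goto((556.5,-298,200),135)
"
```

```text
t 11.1667 tcp [ 567.2 -139.8  281.2] head 134.97 q6 0.43 shift [-0.3479 -0.3982  0.2704] turn [ 0.0004 -0.0003 -0.0003] F [-0.58  0.39 -1.06] gap 42.9
```

Emit:
move_arm:
  moves:
    - [[-0.348, -0.398, 0.27, 0, 0, 0], [-0.348, -0.398, 0.27, 0, 0, 0], [-0.348, -0.398, 0.27, 0, 0, 0], [-0.348, -0.398, 0.27, 0, 0, 0], [-0.348, -0.398, 0.27, 0, 0, 0], [-0.348, -0.398, 0.27, 0, 0, 0], [-0.348, -0.398, 0.27, 0, 0, 0]]

```text
time_s: 11.75
tcp_pos: [556.9, -295.8, 200.1]
ee_rot: [-0.001, 0.382, 0.924, 0.001]
contact_force: [-0.3, -0.5, 0.5]
finger_gap: 42.7
finger_force: 0.0
```

```bash
python3 -c "
from hole import *
hole('scene',(648,193.3,49));hole('top',(648,193.3,49))
goto((556.5,-298,45),135)
"
```

```text
scene 317.8 235.2
[[606 630 638 632 616 615 620 611 607]
 [645 631 627 619 614 618 610 609 617]
 [627 613 614 616 617 612 630 628 625]
 [611 585 636 608 510 483 511 605 641]
 [621 616 637 523 421 401 351 517 627]
 [635 637 642 468 347 342 388 558 630]
 [643 638 646 606 491 505 510 592 659]
 [655 644 648 543 543 637 671 619 529]
 [615 652 548 588 642 563 545 514 436]]
319.2095709570957 235.77722772277227 [650.2 196.5  49. ]
top 200.7 156.7
[[715 713 721 718 716 722 718 728 728]
 [721 723 714 698 689 713 704 728 730]
 [724 718 651 535 595 670 716 728 730]
 [723 717 532 413 411 470 673 723 726]
 [728 714 528 380 373 450 670 721 725]
 [728 717 590 472 457 557 704 717 720]
 [727 724 710 673 687 707 716 718 723]
 [722 721 709 662 713 720 726 728 731]
 [716 716 719 716 724 726 729 729 724]]
200.6220238095238 156.69345238095238 [647.9 193.6  49. ]
t 11.85 tcp [ 557.5 -295.5  201.5] head 135.22 q6 0.19 shift [-0.003  -0.0089  0.5218] turn [0.0006 0.0006 0.0025] F [-0.09  0.38 -0.06] gap 42.7
```

Emit:
move_arm:
  moves:
    - [[-0.003, -0.009, 0.1, 0, 0, 0], [-0.003, -0.009, 0.2, 0, 0, 0], [-0.003, -0.009, 0.3, 0, 0, 0], [-0.003, -0.009, 0.4, 0, 0, 0], [-0.003, -0.009, 0.46, 0, 0, 0], [-0.003, -0.009, 0.5, 0, 0, 0], [-0.003, -0.009, 0.517, 0, 0, 0], [-0.003, -0.009, 0.517, 0, 0, 0], [-0.003, -0.009, 0.517, 0, 0, 0]]

```text
time_s: 12.6
tcp_pos: [556.4, -300.0, 46.9]
ee_rot: [0.001, 0.382, 0.924, -0.0]
contact_force: [-0.1, -0.1, 0.4]
finger_gap: 43.0
finger_force: 0.0
```

```bash
python3 -c "
from hole import *
goto((556.5,-298,46),135)
n='scene'
im,d,P=cloud(n);a,b=map(int,px(n,(556,-298,60)));cv2.imwrite('pics/p2.png',cv2.resize(im[b-40:b+30,a-45:a+45,::-1],None,fx=6,fy=6))
"
```

```text
t 12.6 tcp [ 556.4 -300.    46.9] head 135.13 q6 0.19 shift [0.0046 0.0049 0.0029] turn [0.0004 0.0015 0.0015] F [-0.09 -0.12  0.41] gap 43.0
```

View pics/p2.png

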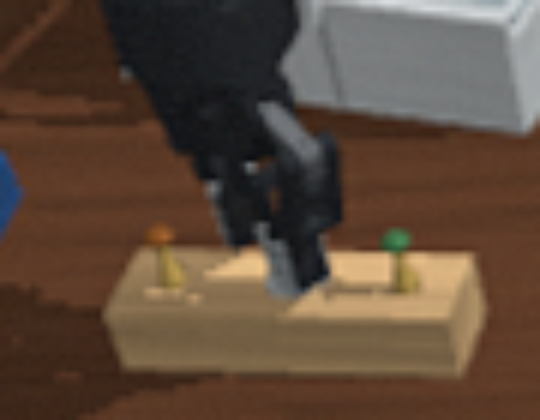

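Emit:
move_arm:
  moves:
    - [[0.005, 0.004, 0.003, 0, 0, 0], [0.005, 0.004, 0.003, 0, 0, 0], [0.005, 0.004, 0.003, 0, 0, 0], [0.005, 0.004, 0.003, 0, 0, 0], [0.005, 0.004, 0.003, 0, 0, 0], [0.005, 0.004, 0.003, 0, 0, 0]]
  grip: -1
  newtons: 40

```text
time_s: 13.15
tcp_pos: [555.6, -298.5, 45.7]
ee_rot: [0.001, 0.382, 0.924, 0.0]
contact_force: [-1.0, 1.0, 6.6]
finger_gap: 12.1
finger_force: 39.0
```

```bash
python3 -c "
from h import *
goto((556.5,-298,46),135)
"
```

```text
t 13.15 tcp [ 555.6 -298.5   45.7] head 135.07 q6 0.19 shift [-0.001   0.0033 -0.0011] turn [0.0005 0.001  0.0008] F [-1.02  0.98  6.59] gap 12.1
```

Emit:
move_arm:
  moves:
    - [[0, 0, -0.04, 0, 0, 0], [0, 0, -0.1, 0, 0, 0], [0, 0, -0.2, 0, 0, 0], [0, 0, -0.3, 0, 0, 0], [0, 0, -0.4, 0, 0, 0], [0, 0, -0.5, 0, 0, 0], [0, 0, -0.55, 0, 0, 0], [0, 0, -0.55, 0, 0, 0], [0, 0, -0.55, 0, 0, 0]]

```text
time_s: 13.9
tcp_pos: [555.3, -298.5, 210.7]
ee_rot: [0.001, 0.382, 0.924, -0.0]
contact_force: [-1.0, 1.1, -1.4]
finger_gap: 11.7
finger_force: 39.3
```

```bash
python3 -c "
from hole import *
goto((649.3,194.5,230),203.4)
n='scene'
im,d,P=cloud(n);a,b=map(int,px(n,(556,-298,200)));cv2.imwrite('pics/p3.png',cv2.resize(im[b-30:b+40,a-45:a+45,::-1],None,fx=6,fy=6))
print([(np.round(o['at'],1),o['conf']) for t in('pin','pin_tip') for o in bot.pinpoint(n,t)])
"
```

```text
t 13.9 tcp [ 555.3 -298.5  210.7] head 135.06 q6 0.19 shift [ 0.9388  1.3848 -0.0664] turn [-0.0008  0.0014 -0.7593] F [-1.04  1.09 -1.42] gap 11.7
[(array([ 555.3, -298.7,  200. ]), 0.39), (array([554.8, 154.4,  -2.2]), 0.26), (array([ 557.8, -297.2,  165.8]), 0.36)]
```

View pics/p3.png

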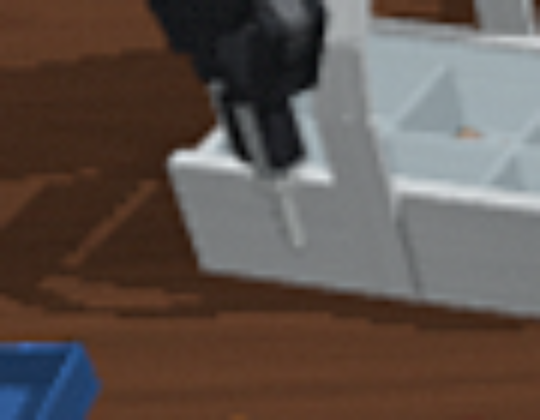

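Emit:
move_arm:
  moves:
    - [[0.65, 0.95, -0.06, 0, 0, -0.76], [0.65, 0.95, -0.06, 0, 0, -0.76], [0.65, 0.95, -0.06, 0, 0, -0.76], [0.65, 0.95, -0.06, 0, 0, -0.76], [0.65, 0.95, -0.06, 0, 0, -0.76], [0.65, 0.95, -0.06, 0, 0, -0.76], [0.65, 0.95, -0.06, 0, 0, -0.76], [0.65, 0.95, -0.06, 0, 0, -0.76], [0.65, 0.95, -0.06, 0, 0, -0.76], [0.65, 0.95, -0.06, 0, 0, -0.76], [0.65, 0.95, -0.06, 0, 0, -0.76], [0.65, 0.95, -0.06, 0, 0, -0.76]]

```text
time_s: 15.05
tcp_pos: [617.0, 41.6, 225.6]
ee_rot: [-0.002, -0.203, 0.979, 0.0]
contact_force: [0.2, -0.1, -0.5]
finger_gap: 11.7
finger_force: 39.4
```

```bash
python3 -c "
from hole import *
goto((649.3,194.5,150),203.2)"
```

```text
t 15.05 tcp [617.   41.6 225.6] head -156.61 q6 -0.45 shift [-0.302   0.4246  0.2514] turn [ 0.0008 -0.002   0.0021] F [ 0.23 -0.07 -0.48] gap 11.7
```

Approach to ~15 mm of tip clearance above the lip and compare pin and hole in both views.

Emit:
move_arm:
  moves:
    - [[-0.1, 0.14, 0, 0, 0, 0], [-0.2, 0.28, 0.05, 0, 0, 0], [-0.3, 0.42, 0.1, 0, 0, 0], [-0.302, 0.425, 0.2, 0, 0, 0], [-0.302, 0.425, 0.3, 0, 0, 0], [-0.302, 0.425, 0.32, 0, 0, 0], [-0.302, 0.425, 0.32, 0, 0, 0], [-0.302, 0.425, 0.32, 0, 0, 0], [-0.302, 0.425, 0.32, 0, 0, 0]]

```text
time_s: 15.8
tcp_pos: [651.9, 193.2, 133.7]
ee_rot: [0.002, -0.202, 0.979, -0.0]
contact_force: [0.1, 0.2, -0.3]
finger_gap: 12.0
finger_force: 39.3
```

```bash
python3 -c "
from hole import *
goto((649.3,194.5,115),203.2)
o=[]
for n in ('scene','top'):
  im,d,P=cloud(n);a,b=map(int,px(n,(649,194,70)));np.save(n+'1.npy',im);print(n,a,b,px(n,(649.3,194.5,49)),'tip',px(n,np.array(bot.state()['tcp_pos'])+[0,0,-43.7]))
  o.append(cv2.resize(im[b-22:b+22,a-22:a+22,::-1],(396,396),interpolation=cv2.INTER_NEAREST))
  for t in ('pin_tip','pin','lid_hole','lug_hole'):print(t,[(np.round(q['at'],1).tolist()) for q in bot.pinpoint(n,t)])
cv2.imwrite('pics/p4.png',np.hstack(o))
"
```

```text
t 15.8 tcp [651.9 193.2 133.7] head -156.67 q6 -0.21 shift [0.0064 0.0075 0.0623] turn [-0.0006  0.0019  0.0015] F [ 0.14  0.18 -0.32] gap 12.0
scene 318 229 (np.float64(318.36108312562936), np.float64(235.56158208240197)) tip (np.float64(319.37561220838506), np.float64(224.49882546354783))
pin_tip [[652.9, 192.0, 89.9]]
pin [[652.0, 196.0, 122.2]]
lid_hole [[333.2, -179.1, 61.3], [647.3, 197.7, 51.3], [551.4, -352.9, 33.9]]
lug_hole [[329.9, -182.2, 56.1], [650.6, 192.7, 45.7]]
top 199 154 (np.float64(200.29372939941987), np.float64(156.20918644231472)) tip (np.float64(198.00253169734856), np.float64(151.38866465829196))
pin_tip [[651.0, 192.8, 93.1]]
pin [[653.4, 191.0, 124.3], [376.9, -70.8, -3.1]]
lid_hole [[649.8, 196.5, 50.5], [333.1, -180.6, 60.6]]
lug_hole [[649.0, 194.4, 41.5], [330.1, -182.6, 55.9]]
```

View pics/p4.png

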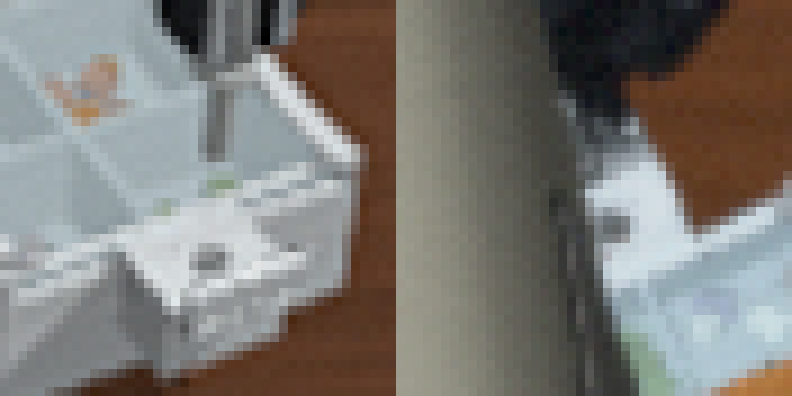

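Emit:
move_arm:
  moves:
    - [[0.005, 0.009, 0.04, 0, 0, 0], [0.005, 0.009, 0.08, 0, 0, 0], [0.005, 0.009, 0.11, 0, 0, 0], [0.005, 0.009, 0.11, 0, 0, 0], [0.005, 0.009, 0.11, 0, 0, 0]]

```text
time_s: 16.72
tcp_pos: [646.4, 196.1, 96.3]
ee_rot: [-0.002, -0.204, 0.979, -0.0]
contact_force: [0.0, -0.4, 0.0]
finger_gap: 12.3
finger_force: 39.3
```

```bash
python3 -c "
from hole import *
goto((649.5,195,93),203.2)
n='scene';im,d,P=cloud(n);g=im.astype(int).sum(2);print(px(n,(649.5,195,49)),px(n,np.array(bot.state()['tcp_pos'])+[0,0,-43.7]));print(g[222:242,308:330])
"
```

```text
t 16.7167 tcp [646.4 196.1  96.3] head -156.52 q6 -0.21 shift [-0.0079 -0.0074  0.0111] turn [ 0.0005 -0.0023  0.0032] F [ 0.01 -0.43  0.  ] gap 12.3
(np.float64(318.5673979448466), np.float64(235.60923687855865)) (np.float64(319.0662011638956), np.float64(233.67693162585462))
[[508 516 513 517 519 530 520 419 188  72 207 371 324 284 303 412 390 394
  444 476 477 474]
 [515 517 517 515 519 522 531 526 430 294 255 377 309 285 370 522 528 496
  490 483 474 468]
 [520 512 511 512 515 509 518 533 459 311 268 358 340 397 508 534 506 476
  473 470 466 464]
 [540 516 509 520 512 512 515 523 502 413 303 356 379 442 479 473 464 462
  454 499 532 589]
 [553 538 513 509 511 511 509 522 537 540 449 352 346 390 434 447 477 512
  578 620 614 605]
 [524 552 530 513 519 529 536 554 556 581 452 301 312 394 498 591 628 593
  620 598 514 466]
 [479 528 543 538 547 556 560 560 556 579 424 285 317 472 560 619 612 516
  467 488 565 610]
 [468 484 537 558 561 517 478 521 575 614 464 308 324 511 548 495 523 570
  597 564 587 564]
 [478 463 492 538 531 507 484 574 635 664 461 279 330 531 608 597 569 586
  56
[... 338 characters left out ...]
7 414 474 620 663 649 655 641
  564 468 373 452]
 [420 352 379 413 401 402 396 399 375 426 450 422 373 531 641 643 640 581
  580 634 651 607]
 [426 350 362 554 618 606 598 600 595 450 360 356 404 571 641 627 687 671
  673 633 582 536]
 [388 346 303 496 657 683 673 665 677 624 507 513 521 603 666 693 671 564
  542 505 451 446]
 [369 323 274 339 503 638 670 655 660 553 555 650 684 631 536 544 518 448
  432 443 445 448]
 [381 325 290 287 346 487 630 660 559 599 655 571 553 519 445 436 443 439
  434 533 511 499]
 [386 332 304 304 312 325 589 690 494 500 550 463 443 446 443 448 506 479
  509 551 443 401]
 [375 332 309 311 309 304 426 527 406 398 456 445 440 441 500 426 453 477
  500 403 244 219]]
```

Emit:
move_arm:
  moves:
    - [[-0.008, -0.005, 0, 0, 0, 0], [-0.008, -0.005, 0, 0, 0, 0], [-0.008, -0.005, 0, 0, 0, 0], [-0.008, -0.005, 0, 0, 0, 0]]

```text
time_s: 17.1
tcp_pos: [651.2, 196.0, 99.0]
ee_rot: [0.001, -0.203, 0.979, 0.0]
contact_force: [-0.1, -0.1, -1.0]
finger_gap: 11.9
finger_force: 39.3
```

Emit:
move_arm:
  moves:
    - [[0, 0, 0, 0, 0, 0], [0, 0, 0, 0, 0, 0]]

```text
time_s: 17.27
tcp_pos: [650.8, 195.9, 98.7]
ee_rot: [0.0, -0.203, 0.979, -0.0]
contact_force: [0.2, 0.5, 0.4]
finger_gap: 12.3
finger_force: 39.3
```

Emit:
move_arm:
  moves:
    - [[0.004, 0, 0, 0, 0, 0], [0.004, 0, 0.005, 0, 0, 0], [0.004, 0, 0.01, 0, 0, 0], [0.004, 0, 0.015, 0, 0, 0], [0.004, 0, 0.02, 0, 0, 0], [0.004, 0, 0.025, 0, 0, 0], [0.004, 0, 0.03, 0, 0, 0], [0.004, 0, 0.035, 0, 0, 0], [0.004, 0, 0.035, 0, 0, 0]]

```text
time_s: 18.02
tcp_pos: [649.3, 195.3, 87.4]
ee_rot: [-0.0, -0.203, 0.979, -0.0]
contact_force: [-0.7, -0.2, -0.1]
finger_gap: 11.7
finger_force: 39.3
```

Emit:
move_arm:
  moves:
    - [[0, 0, 0, 0, 0, 0], [0, 0, 0, 0, 0, 0]]

```text
time_s: 18.18
tcp_pos: [649.6, 195.3, 87.9]
ee_rot: [-0.0, -0.203, 0.979, -0.0]
contact_force: [-0.6, -0.1, -0.8]
finger_gap: 11.6
finger_force: 39.3
```

Emit:
move_arm:
  moves:
    - [[0, 0, 0.006, 0, 0, 0], [0, 0, 0.012, 0, 0, 0], [0, 0, 0.018, 0, 0, 0], [0, 0, 0.024, 0, 0, 0], [0, 0, 0.03, 0, 0, 0], [0, 0, 0.036, 0, 0, 0], [0, 0, 0.036, 0, 0, 0]]

```text
time_s: 18.77
tcp_pos: [649.4, 195.3, 76.5]
ee_rot: [-0.0, -0.203, 0.979, -0.0]
contact_force: [0.1, -0.5, -1.1]
finger_gap: 11.8
finger_force: 39.3
```

Emit:
move_arm:
  moves:
    - [[0, 0, 0.006, 0, 0, 0], [0, 0, 0.012, 0, 0, 0], [0, 0, 0.018, 0, 0, 0], [0, 0, 0.024, 0, 0, 0], [0, 0, 0.03, 0, 0, 0], [0, 0, 0.036, 0, 0, 0], [0, 0, 0.036, 0, 0, 0]]

```text
time_s: 19.35
tcp_pos: [649.4, 195.4, 65.8]
ee_rot: [-0.0, -0.203, 0.979, -0.0]
contact_force: [0.0, 0.4, -0.1]
finger_gap: 11.8
finger_force: 39.3
```

Going in freely. The last ~7 mm.

Emit:
move_arm:
  moves:
    - [[0, 0, 0.005, 0, 0, 0], [0, 0, 0.01, 0, 0, 0], [0, 0, 0.015, 0, 0, 0], [0, 0, 0.019, 0, 0, 0], [0, 0, 0.019, 0, 0, 0]]

```text
time_s: 19.77
tcp_pos: [649.5, 195.3, 60.2]
ee_rot: [-0.0, -0.203, 0.979, -0.0]
contact_force: [0.3, -1.5, -0.7]
finger_gap: 12.2
finger_force: 39.3
```

Emit:
move_arm:
  moves:
    - [[0, 0, 0.003, 0, 0, 0], [0, 0, 0.006, 0, 0, 0], [0, 0, 0.006, 0, 0, 0], [0, 0, 0.006, 0, 0, 0]]

```text
time_s: 20.1
tcp_pos: [649.6, 195.3, 58.7]
ee_rot: [-0.0, -0.203, 0.979, -0.0]
contact_force: [-0.4, -1.1, -0.5]
finger_gap: 11.7
finger_force: 39.4
```

Emit:
move_arm:
  moves:
    - [[0, 0, 0.002, 0, 0, 0], [0, 0, 0.002, 0, 0, 0], [0, 0, 0.002, 0, 0, 0], [0, 0, 0.002, 0, 0, 0], [0, 0, 0.002, 0, 0, 0]]
  grip: 0

```text
time_s: 20.52
tcp_pos: [649.8, 195.7, 58.3]
ee_rot: [0.0, -0.204, 0.979, 0.0]
contact_force: [-0.9, 0.7, -1.3]
finger_gap: 42.3
finger_force: 0.0
```

Emit:
move_arm:
  moves:
    - [[0, 0, -0.05, 0, 0, 0], [0, 0, -0.15, 0, 0, 0], [0, 0, -0.28, 0, 0, 0], [0, 0, -0.4, 0, 0, 0], [0, 0, -0.53, 0, 0, 0], [0, 0, -0.66, 0, 0, 0], [-0.1, 0.1, -0.7, 0, 0, 0], [-0.2, 0.25, -0.7, 0, 0, 0], [-0.4, 0.4, -0.7, 0, 0, 0], [-0.4, 0.4, -0.7, 0, 0, 0], [-0.4, 0.4, -0.7, 0, 0, 0], [-0.4, 0.4, -0.7, 0, 0, 0]]

```text
time_s: 21.52
tcp_pos: [712.0, 356.0, 266.0]
ee_rot: [-0.001, -0.205, 0.979, 0.0]
contact_force: [-1.3, -0.3, -0.2]
finger_gap: 42.6
finger_force: 0.0
```

```bash
python3 -c "
from hole import *
goto((558,154,260),203.2)
o=[]
for n in ('scene','top'):
  im,d,P=cloud(n);a,b=map(int,px(n,(610,175,70)))
  o.append(cv2.resize(im[b-45:b+45,a-45:a+45,::-1],(396,396),interpolation=cv2.INTER_CUBIC));im=im.astype(int)
  m=near(P,(559,156),60,140,175)&(im[...,0]-im[...,2]>50);q=P[m];print(n,'grip',cv2.minAreaRect(q[:,:2].astype(np.float32)),len(q),np.percentile(q[:,2],[50,95]))
  k=near(P,(650,195),16,66,100);print('knob',k.sum(),P[k].mean(0),P[k].max(0))
cv2.imwrite('pics/p5.png',np.hstack(o))
"
```

```text
t 21.5167 tcp [712. 356. 266.] head -156.34 q6 -0.03 shift [ 0.7405 -0.4109  0.021 ] turn [ 0.0002 -0.001   0.0051] F [-1.33 -0.34 -0.19] gap 42.6
scene grip ((555.2308349609375, 153.1576385498047), (28.495460510253906, 75.30140686035156), 23.50868034362793) 281 [159.44335894 161.77203074]
knob 44 [651.86095221 194.16857694  79.04617921] [656.09999317 201.24755749  86.75974094]
top grip ((555.2566528320312, 153.50146484375), (26.49872589111328, 74.2226333618164), 23.067222595214844) 311 [157.71670227 160.3340533 ]
knob 30 [647.90880803 193.65201044  79.49842411] [655.37124603 201.35011638  86.34228645]
```

View pics/p5.png

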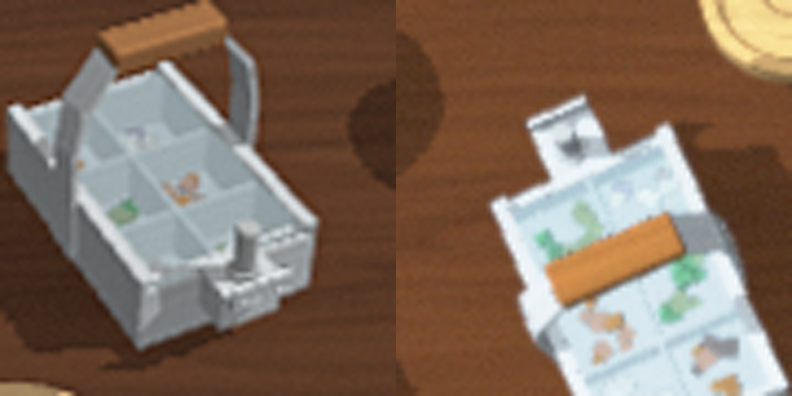

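Emit:
move_arm:
  moves:
    - [[0.745, -0.41, 0, 0, 0, 0.99], [0.745, -0.41, 0, 0, 0, 0.99], [0.745, -0.41, 0, 0, 0, 0.99], [0.745, -0.41, 0, 0, 0, 0.99], [0.745, -0.41, 0, 0, 0, 0.99], [0.745, -0.41, 0, 0, 0, 0.99], [0.745, -0.41, 0, 0, 0, 0.99], [0.745, -0.41, 0, 0, 0, 0.99], [0.745, -0.41, 0, 0, 0, 0.99], [0.745, -0.41, 0, 0, 0, 0.99], [0.745, -0.41, 0, 0, 0, 0.99], [0.745, -0.41, 0, 0, 0, 0.99]]
  grip: 1

```text
time_s: 22.62
tcp_pos: [554.6, 149.6, 269.1]
ee_rot: [0.0, 0.522, 0.853, 0.0]
contact_force: [0.0, 0.0, 0.3]
finger_gap: 85.4
finger_force: 0.0
```

Emit:
move_arm:
  moves:
    - [[0, 0, 0, 0, 0, 0], [0, 0, 0, 0, 0, 0], [0, 0, 0, 0, 0, 0], [0, 0, 0, 0, 0, 0]]

```text
time_s: 22.95
tcp_pos: [555.6, 151.0, 268.5]
ee_rot: [0.0, 0.518, 0.855, 0.0]
contact_force: [-0.1, -1.6, 0.0]
finger_gap: 85.4
finger_force: 0.0
```

```bash
python3 -c "
from h import *
goto((555.5,154.2,132),113.2)"
```

```text
t 22.95 tcp [555.6 151.  268.5] head 117.6 q6 1.24 shift [0.0098 0.0046 0.4549] turn [0.0002 0.0001 0.0489] F [-0.06 -1.58  0.03] gap 85.4
```

Emit:
move_arm:
  moves:
    - [[0.01, 0.0046, 0, 0, 0, 0.049], [0.01, 0.0046, 0.1, 0, 0, 0.049], [0.01, 0.0046, 0.2, 0, 0, 0.049], [0.01, 0.0046, 0.29, 0, 0, 0.049], [0.01, 0.0046, 0.36, 0, 0, 0.049], [0.01, 0.0046, 0.41, 0, 0, 0.049], [0.01, 0.0046, 0.44, 0, 0, 0.049], [0.01, 0.0046, 0.455, 0, 0, 0.049], [0.01, 0.0046, 0.455, 0, 0, 0.049], [0.01, 0.0046, 0.455, 0, 0, 0.049], [0.01, 0.0046, 0.455, 0, 0, 0.049], [0.01, 0.0046, 0.455, 0, 0, 0.049]]

```text
time_s: 23.95
tcp_pos: [556.8, 154.9, 133.2]
ee_rot: [0.001, 0.551, 0.835, 0.001]
contact_force: [-0.3, -0.2, 1.3]
finger_gap: 85.5
finger_force: 0.0
```

```bash
python3 -c "
from h import *
goto((555.5,154.2,132),113.2)"
```

```text
t 23.95 tcp [556.8 154.9 133.2] head 113.14 q6 1.33 shift [-0.0006 -0.0051  0.0038] turn [ 0.0016  0.0004 -0.0007] F [-0.25 -0.22  1.32] gap 85.5
```

Emit:
move_arm:
  moves:
    - [[-0.001, -0.003, 0.003, 0, 0, 0], [-0.001, -0.003, 0.003, 0, 0, 0], [-0.001, -0.003, 0.003, 0, 0, 0], [-0.001, -0.003, 0.003, 0, 0, 0], [-0.001, -0.003, 0.003, 0, 0, 0], [-0.001, -0.003, 0.003, 0, 0, 0], [-0.001, -0.003, 0.003, 0, 0, 0], [-0.001, -0.003, 0.003, 0, 0, 0], [-0.001, -0.003, 0.003, 0, 0, 0]]
  grip: -1
  newtons: 30

```text
time_s: 24.7
tcp_pos: [555.4, 154.2, 130.9]
ee_rot: [0.0, 0.551, 0.834, 0.0]
contact_force: [1.0, 0.3, 0.4]
finger_gap: 25.4
finger_force: 36.9
```

Emit:
move_arm:
  moves:
    - [[0, 0, 0, 0, 0, 0], [0, 0, 0, 0, 0, 0], [0, 0, 0, 0, 0, 0], [0, 0, 0, 0, 0, 0]]
  newtons: 100

```text
time_s: 25.03
tcp_pos: [555.4, 154.2, 131.1]
ee_rot: [0.0, 0.551, 0.834, 0.0]
contact_force: [2.5, 0.2, 1.3]
finger_gap: 24.4
finger_force: 99.4
```

Held. Slow lift of 120 mm, first 30 mm as a check.

Emit:
move_arm:
  moves:
    - [[0, 0, -0.01, 0, 0, 0], [0, 0, -0.02, 0, 0, 0], [0, 0, -0.03, 0, 0, 0], [0, 0, -0.04, 0, 0, 0], [0, 0, -0.05, 0, 0, 0], [0, 0, -0.06, 0, 0, 0], [0, 0, -0.07, 0, 0, 0], [0, 0, -0.08, 0, 0, 0], [0, 0, -0.09, 0, 0, 0], [0, 0, -0.1, 0, 0, 0], [0, 0, -0.1, 0, 0, 0], [0, 0, -0.1, 0, 0, 0]]

```text
time_s: 26.03
tcp_pos: [555.3, 154.2, 161.2]
ee_rot: [0.0, 0.551, 0.834, 0.0]
contact_force: [-1.1, -0.8, -7.6]
finger_gap: 24.6
finger_force: 98.5
```

```bash
cat > tilt.py <<'E'
from hole import *
s=bot.state();dz=s['tcp_pos'][2]-131;print(s['tcp_pos'],s['contact_force'],s['wrist_torque'],s['finger_gap'],s['finger_force'])
for n in ('scene','top'):
    im,d,P=cloud(n)
    # lid/rim level plane
    m=near(P,(556,154),105,dz+35,dz+56)&(im.astype(int).sum(2)>500);q=P[m];c=q.mean(0)
    for _ in range(4):
        n_=np.linalg.svd(q-q.mean(0),full_matrices=False)[2][2];n_*=np.sign(n_[2]);r=(q-q.mean(0))@n_;q=q[abs(r)<max(2.5,1.0*r.std())]
    print(n,len(q),q.mean(0).round(1),'normal',n_.round(3))
    if n=='scene': cv2.imwrite('pics/p6_%d.png'%dz,cv2.resize(im[110:290,210:400,::-1],None,fx=3,fy=3))
E
python3 tilt.py
```

```text
[555.26976711 154.18062505 161.16246784] [-1.14200195 -0.791545   -7.56452425] [-0.07407084  0.09925365 -0.02382338] 24.586264435592884 98.52762937545776
scene 807 [561.9 156.8  79.8] normal [-0.  0.  1.]
top 524 [532.2 116.5  77.2] normal [-0.016  0.041  0.999]
```

Emit:
move_arm:
  moves:
    - [[0, 0, -0.02, 0, 0, 0], [0, 0, -0.05, 0, 0, 0], [0, 0, -0.08, 0, 0, 0], [0, 0, -0.11, 0, 0, 0], [0, 0, -0.14, 0, 0, 0], [0, 0, -0.17, 0, 0, 0], [0, 0, -0.2, 0, 0, 0], [0, 0, -0.23, 0, 0, 0], [0, 0, -0.26, 0, 0, 0], [0, 0, -0.28, 0, 0, 0], [0, 0, -0.3, 0, 0, 0], [0, 0, -0.3, 0, 0, 0]]

```text
time_s: 27.13
tcp_pos: [555.9, 154.3, 252.5]
ee_rot: [0.001, 0.551, 0.834, 0.001]
contact_force: [-0.1, 0.2, -7.0]
finger_gap: 24.5
finger_force: 98.8
```

Emit:
move_arm:
  moves:
    - [[0, 0, 0, 0, 0, 0], [0, 0, 0, 0, 0, 0], [0, 0, 0, 0, 0, 0], [0, 0, 0, 0, 0, 0], [0, 0, 0, 0, 0, 0], [0, 0, 0, 0, 0, 0], [0, 0, 0, 0, 0, 0], [0, 0, 0, 0, 0, 0], [0, 0, 0, 0, 0, 0], [0, 0, 0, 0, 0, 0], [0, 0, 0, 0, 0, 0], [0, 0, 0, 0, 0, 0]]

```text
time_s: 28.13
tcp_pos: [555.0, 154.1, 250.9]
ee_rot: [0.0, 0.551, 0.834, 0.0]
contact_force: [0.4, -0.2, -7.0]
finger_gap: 24.3
finger_force: 98.8
```

```bash
python3 tilt.py; ls pics
```

```text
[555.02467269 154.13912755 250.85485823] [ 0.44965375 -0.24622894 -7.02261239] [-0.10262456  0.10501834 -0.02614079] 24.275712913010274 98.76604199409485
scene 866 [562.1 155.3 169.5] normal [-0.001  0.001  1.   ]
top 641 [525.7 119.2 167.1] normal [-0.013  0.03   0.999]
crops0.png
p1.png
p2.png
p3.png
p4.png
p5.png
p6_119.png
p6_30.png
scene0.png
top0.png
```

View pics/p6_119.png

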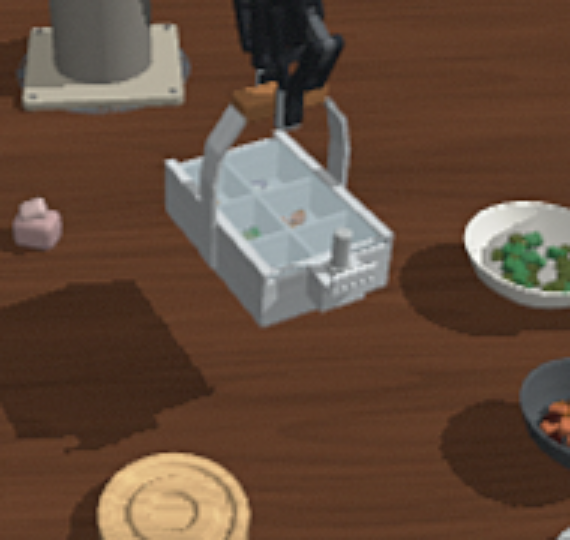

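The picture shows the tray hanging level from the gripper, with the lid shut and the pin seated (knob at about pixel 342,240).

```bash
python3 -c "
from cell import bot
print(bot.close_job())"
```

```text
the job is handed in; nothing more can be done
None
```

The job is handed in, with no verdict returned: the lid is shut, the lock pin is home, and the gripper holds the smaller tray level by its wooden grip about 12 cm above the bench.

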